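# Seat the microscope camera in its keyed photo port

## Robot

A 7-joint arm with a two-finger parallel gripper is mounted at the origin on the work surface. World frame = base frame: x ahead of the robot, y to its left, z up, the work surface at z = 0. Lengths are in mm, angles in rad, forces in N, time in s.
With the tool pointing down it reaches from about 350 to 900 mm from the base axis. Payload 7.2 kg.
Tool frame: the origin (TCP) lies midway between the tips of the shut fingers; the grasp point (between the pads) lies bot.pinch_z behind it (bot.pinch_z is the distance from the TCP to the grasp point, in mm); z points along the fingers, y is the line along which they close (so a half turn about z gives the same grasp; the last joint's range is limited). The gripper opens to 85 mm and grips with 20 to 120 N. Pads are 22 mm wide; open, the fingers measure 114 mm over their backs; the gripper's body (76 mm by 85 mm) begins 54 mm behind the grasp point. The pads swing forward as they close: fully open they stand 13 mm farther back than shut.
Start: joints at [-0.068, 0.411, -0.013, 1.596, 0.006, 1.134, -0.082], TCP at [625.003, -0.011, 231.297] pointing down, gripper open.
Joint ranges: [-2.95, 2.95], [-0.29, 1.99], [-1.47, 1.44], [0.14, 2.54], [-1.03, 4.17], [0.13, 1.85], [-2.86, 2.86]. Speed limits (rad/s): [2.39, 2.39, 3.01, 3.01, 3.14, 3.14, 3.14].

## Interface

Orientations are given as [roll, pitch, yaw] about the fixed x, y, z axes, in that order (R = Rz(yaw) Ry(pitch) Rx(roll)).
In Python, from station import sensors, capture, calibration, workorder, bot gives the robot as it stands. The module is installed in compiled form; this text tells all that it offers.
- The arm moves only by the tool send_rows, never from a script. Its argument "series" is a list of rows, each a list of 3 entries, a list of its own where there are three numbers: the closure, from 0 (fully open) to 1 (shut), then the shift along the tool's x, y, z in m, then the turn, a rotation vector about the tool's x, y, z in degrees. A call has 1 to 20 rows; each row shifts and turns the commanded pose from where the row before left it, along the tool's axes as they then stand; what a row does not reach is not made up. A row lasts 1/10 s, in which the tool goes at most 50 mm and 8.59 degrees, less where a joint would pass 70% of its speed; a pose out of reach is approached as far as the arm can. A call is refused whole if a number of a shift passes 0.05 or a number of a turn 8.59, either way. A call with a gripper value outside its range is refused whole. The fingers move at their own pace and stop on an object; the grip force is fixed at half the most. Time passes only in rows, so rows that do not move let the fingers close. It gives the time, the measured TCP pose, the force, the opening and the grip force at its end, in the units of the state.
- sensors.observe(): the state, without advancing time (a new reading comes with each control period).
- capture(name): name is "scene" or "side" or "wrist"; returns (picture, depth): 400x640x3 uint8, blue, green, red; 400x640 float32, mm along the optical axis (not along the pixel's ray), 0 where there is no reading.
- calibration(name): a dict with "fx", "fy", "cx", "cy" (pixels), "k1" (the pictures are not rectified: a ray, as slopes to the right and down, at radius r is drawn at 1 + k1 r^2 times it, then the intrinsics apply), "R" (3x3) and "t" (3): a world point X has camera coordinates R X + t. Camera axes: x right, y down, z forward; pixel columns grow to the right and rows downward; lengths in mm; the calibration is good to about 2 mm. A picture is of the moment at which its call begins: read the wrist's pose just before it. calibration takes no time and is no camera call; for the wrist camera it gives the pose at the moment of the call.
- workorder.close_job(): hands the job in; it is judged then, once.
The state is a dict: "t": time; "joints": joint angles; "qd": joint speeds; "tau": joint torques, N m; "tool_pos": TCP position; "tcp_rot": TCP orientation; "force": force on the tool from outside, world axes, zero at the start; "ft_torque": the same for the moment, N m; "gripper_width": finger opening in mm; "finger_force": force on a finger pad.
Only numpy, scipy, OpenCV 4.12 (cv2) and the standard library are available. Lean on these libraries where they do the work, as an engineer would, in place of code of your own. Each camera call takes 0.05 s, during which the arm holds its last target. There are 200 camera calls.

## Task

Switch the microscope's lamp supply off by flipping its red-tipped toggle right over to the red side, and only then lift the black camera out of its blue parking stand and push its tube down into the steel photo port on the microscope, turning it until the brass key slips into the keyway and the flange is fully home on the port. Finish while still gripping the camera and pressing it firmly (roughly 10 to 20 N) down on the port: do not let go, and leave the lamp off. Never slam the camera or ram it with great force, and leave the loose things lying about undisturbed.

Things in the scene. Friction and masses are not known exactly. Their poses are not given: they have to be found in the camera images.
- toggle_tip (a point): Centre of the red ball (20 mm diameter) at the free end of the toggle on the lamp supply, 60 mm from the toggle's pivot. Its orientation turns with the toggle. The steel stem is 10 mm thick.
- toggle (a joint): Angle of the lamp toggle (rad): 0 = on, leaning 0.5 rad from upright to the supply's -x side (green mark); 1.0 = off, leaning 0.5 rad to its +x side (red mark). Top-heavy: past upright (0.5) it drops by itself to the stop and stays; pushing takes under 1 N.
- supply: Cream lamp supply box, fixed, 150 (x) by 110 (y) by 70 mm high. Origin at the centre of its underside, z up. The toggle's pivot is on the top face, at its centre (70 mm above the origin); it swings in the box's xz plane. Green mark on the top towards -x (on), red mark towards +x (off). Its yaw varies.
- camera: Black camera on a keyed tube, about 260 g, loose, upright in the blue stand. Origin at the centre of the tube's lower tip, z up. Steel tube 28 mm diameter, 32 mm long, nose tapering to 21 mm over the lowest 5 mm; flange 48 mm diameter from 32 to 37 mm above the tip; neck 28 mm diameter to 65 mm; then the body. Red marks on top and flange point to +x, the key side.
- camera_grip (a point): Centre of the camera's flat-sided body, 87.5 mm above the tip; same axes as the camera. The body is 66 (x) by 50 (y) by 45 mm high, from 65 to 110 mm above the tip; grip it across y.
- camera_key (a point): Foot of the brass key on the tube's +x side, at 14 mm from the axis, 12 mm above the tip; same axes as the camera. The key is 6 mm wide (its lowest 3 mm narrowed to 3.5 mm), reaches 18 mm from the axis and runs up to the flange, 32 mm above the tip.
- stand: Blue parking stand, fixed, 90 by 90 by 45 mm high with a plain round hole 39 mm wide, 36 mm deep. Origin at the centre of its underside. The camera's flange rests on its top, the tube hanging 32 mm into the hole.
- port: Steel collar of the photo port, fixed on the microscope's deck 100 mm above the table, 54 mm outside diameter, 40 mm high. Origin at the centre of its underside, z up. Bore 30 mm diameter, 37 mm deep, keyway 8 mm wide on the +x side, full height, reaching 19.5 mm from the axis; a red line on rim and side marks it. No chamfer. Yaw varies.
- port_mouth (a point): Centre of the port's mouth, on its upper face, 40 mm above the port's origin; same axes as the port. When the camera is home its flange lies on this face and the tube tip is 32 mm below this point.
- scope: Cream microscope, fixed: base 220 (x) by 360 (y) by 100 mm high (the deck), origin at the centre of its underside. The port stands on the deck near local (-30, 120) mm; the tall head with eyepieces (to 340 mm high) stands from local y = -50 mm to the -y end.
- puck: Loose black resin sample mount, 32 mm diameter, 18 mm high, on the microscope's deck; origin at the centre of its underside. Leave alone.
- dust_cap: Loose grey dust cap, 38 mm diameter, 12 mm high, on the microscope's deck; origin at the centre of its underside. Leave alone.
- eyepiece: Loose spare black eyepiece standing on the table, 38 mm diameter, 55 mm high; origin at its underside. Leave alone.
- spray_can: Loose spray can, 60 mm diameter, 170 mm high; origin at its underside. Leave alone.
- screwdriver: Loose screwdriver lying on the table, 180 mm long. Leave alone.
- jar: Loose amber jar, 60 mm diameter, 80 mm high; origin at its underside. Leave alone.
Things that resemble listed ones, but are neither listed nor needed, are in the scene too. Leave any green look-alike of the camera alone.

How it is judged (in metres and radians):
On the way, in this order (a step that is already met when the one before it is completed fails the run):
1. the lamp toggle is flipped to off while the camera still stands in its stand (value of joint toggle above 0.9 rad and z of camera in the frame of stand below 0.02 m), for 0.2 s.
2. the camera is lifted clear of the stand, in the fingers, with the lamp off (value of joint toggle above 0.9 rad and z of camera in the frame of stand above 0.05 m and contact force between the fingers and camera above 2 N), for 0.1 s.
At the end, for the whole second after the job is handed in: Toggle off (over 0.9 rad); tube tip at least 29.5 mm below the port mouth, within 3 mm of its axis, key within 0.2 rad of the keyway, upright within 0.06 rad, at rest; fingers grip the camera (over 4 N) and it presses on the port with over 6 N, all through the last second (value of joint toggle above 0.9 rad and z of camera in the frame of port_mouth below -0.0295 m and horizontal distance between camera and port_mouth below 0.003 m and angle between the x axis of camera and the x axis of port, either way round below 0.2 rad and angle between camera's own z axis and vertical below 0.06 rad and contact force between camera and port above 6 N and contact force between the fingers and camera above 4 N and linear speed of camera below 0.02 m/s); the arm keeps its last pose, push and grip.
It fails at once if the camera is rammed on the port with more than 80 N (contact force between camera and port above 80 N).
It fails at once if a loose bystander is moved by more than 30 mm (distance of any of puck, dust_cap, eyepiece, spray_can, screwdriver, jar from where it was at the start of the episode above 0.03 m).
It also fails if it takes over 53 s, if anything falls off the work surface, if the arm or the gripper's body presses on something with over 40 N, if the wrist force passes 120 N, or if a joint passes its speed limit or range.

## Working session

There is one attempt and no reset: what is moved stays moved. The work goes in short steps, Python scripts to look and compute and a tool call to move; the robot and the scene stay as the last step left them, time stands still between calls to the robot, and variables do not carry over. Pictures are saved under pics/ and viewed, at most 10 in all, crops included, and the job is handed in when it is done.

Besides the shell and the picture viewer there is one more tool, called after "Call:" as a command line: name --argument value ..., lists and objects as JSON in quotes. send_rows: Moves the arm, as the interface text tells. Its arguments: {"type":"object","properties":{"series":{"type":"array"}},"required":["series"]}

```bash
mkdir -p pics; cat > h.py <<'E'
import numpy as np, cv2
from station import sensors, capture, calibration, workorder, bot
from scipy.spatial.transform import Rotation as Ro
def pts(c,d):
    v,u=np.mgrid[0:400,0:640]
    K=np.array([[c['fx'],0,c['cx']],[0,c['fy'],c['cy']],[0,0,1.]])
    p=cv2.undistortPoints(np.stack([u,v],-1).reshape(-1,1,2).astype(float),K,np.array([c['k1'],0,0,0,0.])).reshape(400,640,2)
    P=np.dstack([p[...,0]*d,p[...,1]*d,d])
    return (P-np.array(c['t']))@np.array(c['R'])   # world
def look(n,f):
    c=calibration(n);i,d=capture(n);cv2.imwrite('pics/'+f+'.png',i);np.savez('pics/'+f,i=i,d=d,P=pts(c,d),R=c['R'],t=c['t']);return i,d,pts(c,d)
E
python3 - <<'E'
from h import *
s=sensors.observe();print(s,bot.pinch_z)
for n in ['scene','side','wrist']: look(n,n+'0');c=calibration(n);print(n,c)
a=[cv2.imread(f'pics/{n}0.png') for n in('scene','side')]
cv2.imwrite('pics/w1.png',np.hstack([cv2.resize(x,(400,250)) for x in a]))
E
```

```text
{'t': 0.0, 'joints': array([-0.06820371,  0.41194602, -0.01269764,  1.59708776,  0.00559766,
        1.13428601, -0.08219227]), 'qd': array([-4.20712090e-06,  2.03364233e-04,  1.20733159e-03, -1.78449413e-04,
        1.42769933e-04,  3.73806729e-05, -5.82928172e-04]), 'tau': array([-1.18789325e-03, -6.00636005e+01,  6.81361444e-01, -2.99419034e+01,
        1.37590774e-02,  1.04116063e-02,  2.51732433e-05]), 'tool_pos': array([ 6.24483086e+02, -4.87436790e-02,  2.30406514e+02]), 'tcp_rot': array([-3.13990560e+00,  1.23758649e-04,  1.57081856e+00]), 'force': array([ 0.06669817, -0.44409052, -1.07695742]), 'ft_torque': array([0.01352151, 0.04390139, 0.02705513]), 'finger_force': 0.0, 'gripper_width': 85.17648724933612} 18.700000000000003
scene {'fx': 381.0229835968822, 'fy': 381.0229835968822, 'cx': 314.83276531251914, 'cy': 206.49859137633212, 'k1': -0.06019698146532736, 'R': array([[-0.02570798,  0.99960869,  0.01102538],
       [ 0.74464306,  0.02650687, -0.66693635],
       [-0.66696763, -0.00893561, -0.74503311]]), 't': array([-177.62227114, -324.77424766, 1539.86261098])}
side {'fx': 374.6350660135026, 'fy': 374.6350660135026, 'cx': 312.4266823510033, 'cy': 201.1504684602784, 'k1': -0.0037515227362955495, 'R': array([[-0.87360294, -0.48602288, -0.02448789],
       [-0.2472076 ,  0.48656289, -0.8379409 ],
       [ 0.41917335, -0.72597404, -0.54521133]]), 't': array([ 561.78891624,  150.79986564, 1325.24959286])}
wrist {'fx': 340.85191244852086, 'fy': 340.85191244852086, 'cx': 312.50426525379953, 'cy': 193.03768752624708, 'k1': -0.06899902564649377, 'R': array([[ 9.99999574e-01,  5.65733700e-04, -7.29160320e-04],
       [ 7.64240604e-04, -9.50534192e-01,  3.10619005e-01],
       [-5.17364176e-04, -3.10619430e-01, -9.50534219e-01]]), 't': array([-626.22828876,  -39.97436617,  380.73415382])}
```

View pics/scene0.png

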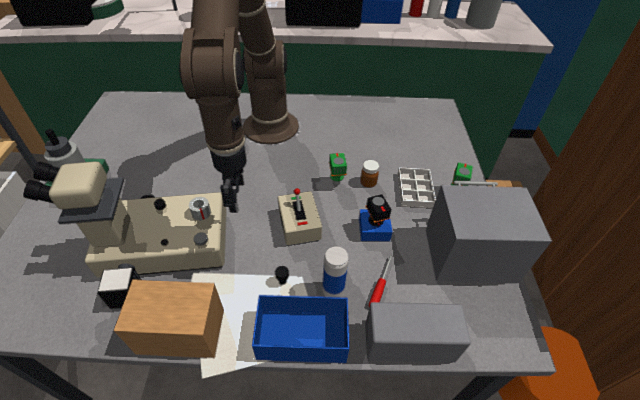

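View pics/side0.png

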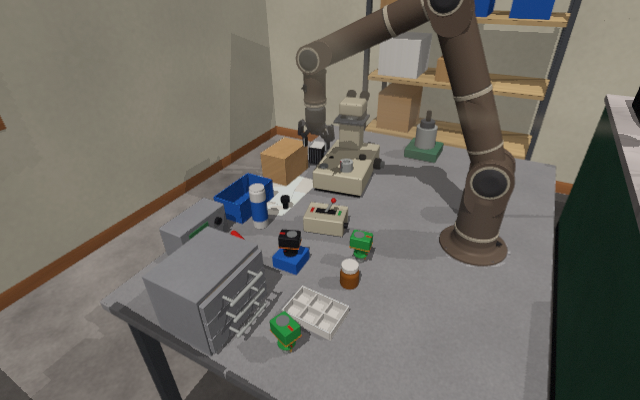

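The scene view shows the supply at about (300,218) with its red toggle ball at (297,191). The camera stands in the blue stand at (377,215), the port is at (200,207), the spray can at (336,270) and the jar at (370,173). The side view agrees with this. Next I'll get positions from depth.

```bash
python3 - <<'E'
from h import *
for f in('scene0','side0'):
    z=np.load(f'pics/{f}.npz');i,P=z['i'],z['P'];h=cv2.cvtColor(i,cv2.COLOR_BGR2HSV)
    valid=z['d']>0
    red=(((h[...,0]<6)|(h[...,0]>174))&(h[...,1]>150)&(h[...,2]>70)&valid)
    grn=((h[...,0]>45)&(h[...,0]<80)&(h[...,1]>100)&valid)
    blue=((h[...,0]>105)&(h[...,0]<125)&(h[...,1]>150)&valid)
    print(f)
    for nm,m in(('red',red),('green',grn),('blue',blue)):
        n,l,st,c=cv2.connectedComponentsWithStats(m.astype(np.uint8),connectivity=8)
        for k in range(1,n):
            q=P[l==k]; md=np.median(q,0)
            if 250<md[0]<1000 and abs(md[1])<650 and st[k,4]>2: print(nm,st[k,4],c[k].round(),md.round(),'zmax',q[:,2].max().round())
# top surfaces by height
    def rect(nm,z0,z1,x0,x1,y0,y1):
        m=valid&(P[...,2]>z0)&(P[...,2]<z1)&(P[...,0]>x0)&(P[...,0]<x1)&(P[...,1]>y0)&(P[...,1]<y1)
        q=P[m][:,:2].astype(np.float32)
        if len(q)>5:print(nm,len(q),cv2.minAreaRect(q),q.mean(0))
    rect('supply',64,76,500,800,-60,170)
    rect('port',135,146,450,800,-330,-40)
E
```

```text
scene0
red 4 [337. 154.] [293. 257. 113.] zmax 114.0
red 27 [297. 191.] [484. 136. 129.] zmax 134.0
red 17 [383. 209.] [543. 383. 124.] zmax 126.0
red 18 [202. 214.] [ 580. -125.  127.] zmax 142.0
red 22 [302. 223.] [560. 154.  72.] zmax 75.0
red 225 [378. 291.] [749. 366.  22.] zmax 115.0
green 229 [338. 164.] [344. 261. 108.] zmax 114.0
green 79 [ 99. 162.] [ 284. -569.   50.] zmax 56.0
green 54 [337. 178.] [330. 261.  37.] zmax 67.0
green 3 [452. 184.] [346. 649.  38.] zmax 38.0
green 10 [293. 198.] [461. 121.  73.] zmax 77.0
green 4 [ 42. 198.] [ 699. -439.  304.] zmax 305.0
green 3 [371. 210.] [532. 354. 110.] zmax 113.0
green 3 [373. 214.] [548. 358. 110.] zmax 113.0
green 3 [121. 302.] [ 818. -302.   46.] zmax 51.0
green 3 [107. 302.] [ 824. -335.   53.] zmax 57.0
blue 669 [374. 229.] [554. 363.  43.] zmax 52.0
blue 3 [375. 218.] [556. 364.  97.] zmax 99.0
blue 342 [334. 283.] [765. 244.  82.] zmax 122.0
blue 5973 [301. 329.] [857. 166.  11.] zmax 95.0
supply 617 ((545.3930053710938, 128.37733459472656), (93.1278076171875, 84.78335571289062), 2.1278247833251953) [544.6531 130.
[... 187 characters left out ...]
0
red 8 [312. 209.] [559. 152.  68.] zmax 71.0
red 41 [236. 234.] [761. 362.  22.] zmax 26.0
red 13 [282. 233.] [538. 382. 121.] zmax 124.0
green 9 [339. 213.] [457. 127.  70.] zmax 72.0
green 66 [198. 230.] [825. 471.  94.] zmax 101.0
green 290 [361. 241.] [305. 283. 102.] zmax 111.0
green 83 [360. 254.] [311. 274.  36.] zmax 65.0
blue 1624 [244. 199.] [851. 226.  58.] zmax 121.0
blue 618 [291. 260.] [494. 407.  40.] zmax 49.0
supply 210 ((639.7687377929688, 110.81070709228516), (225.51397705078125, 275.77874755859375), 46.85490036010742) [547.6098  132.57394]
port 84 ((674.6294555664062, -209.0334014892578), (279.55145263671875, 232.6062469482422), 6.76462984085083) [ 598.3796  -208.38153]
```

```bash
python3 - <<'E'
import cv2,numpy as np
i=cv2.imread('pics/scene0.png')
a=cv2.resize(i[160:260,180:430],(800,320),interpolation=cv2.INTER_CUBIC)
j=cv2.imread('pics/wrist0.png');cv2.imwrite('pics/crop.png',np.vstack([a,cv2.resize(j,(448,280))[:, :].repeat(1,0) if 0 else np.hstack([cv2.resize(j,(448,280)),np.zeros((280,352,3),np.uint8)])]))
E
```

```text
(no output)
```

View pics/crop.png

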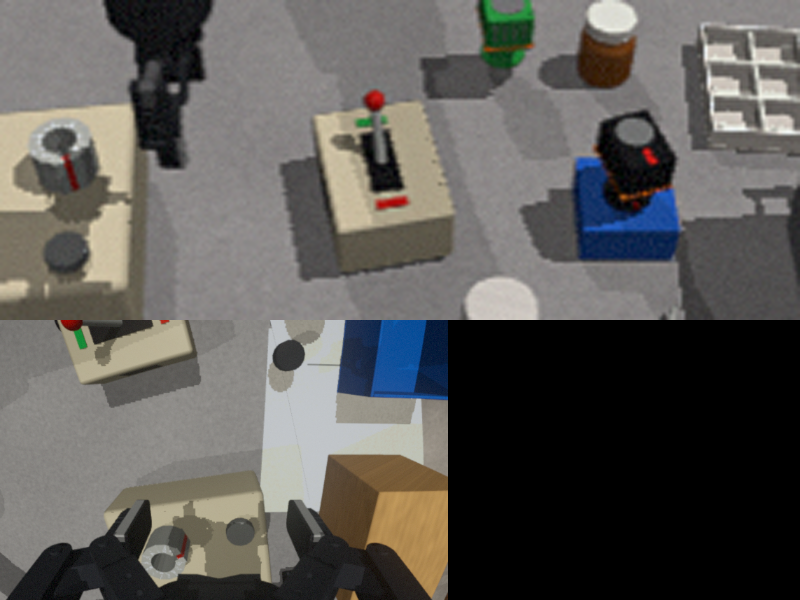

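Crop: the toggle ball leans to the green side and both marks are clear. The camera's red mark is at the right front of its top. The port's red line faces +x/+y, and the dust cap is close to the port on the deck. The supply yaw is about 0.29 and its pivot is near (510,138). The ball should then be at (482,130), which matches the measured (480,137).

Call:
send_rows --series '[[1,[0.0195,-0.031,0],[0,0,0]],[1,[0.0195,-0.031,0],[0,0,0]],[1,[0.0195,-0.031,0],[0,0,0]],[1,[0.0195,-0.031,0],[0,0,0]],[1,[0.0195,-0.031,0],[0,0,0]],[1,[0.0195,-0.031,0],[0,0,0]],[1,[0,0,0.029],[0,0,0]],[1,[0,0,0.029],[0,0,0]],[1,[0,0,0.029],[0,0,0]],[1,[0,0,0.029],[0,0,0]],[1,[0,0,0],[0,0,0]]]'

```text
t: 1.25
tool_pos: [436.5, 116.2, 112.4]
tcp_rot: [-3.136, 0.002, 1.571]
force: [-0.9, -0.3, -0.7]
gripper_width: 0.2
finger_force: 0.0
```

```bash
cat > tog.py <<'E'
from h import *
import sys
s=sensors.observe();print(s['t'],s['tool_pos'].round(1),s['tcp_rot'].round(3),s['force'].round(1))
for n in('scene','side'):
    i,d,P=look(n,n+sys.argv[1]);h=cv2.cvtColor(i,cv2.COLOR_BGR2HSV)
    red=(((h[...,0]<6)|(h[...,0]>174))&(h[...,1]>150)&(h[...,2]>60))
    m=red&(P[...,2]>90)&(P[...,2]<150)&(abs(P[...,0]-510)<70)&(abs(P[...,1]-138)<60)
    print(n,m.sum(),np.median(P[m],0) if m.any() else '')
E
python3 tog.py 1
```

```text
1.25 [436.5 116.2 112.4] [-3.136e+00  2.000e-03  1.571e+00] [-0.9 -0.3 -0.7]
scene 28 [485.69490772 134.69579409 129.4839575 ]
side 18 [476.64279239 140.65667217 126.74665149]
```

Call:
send_rows --series '[[1,[0.004,0.012,0],[0,0,0]],[1,[0.004,0.012,0],[0,0,0]],[1,[0.004,0.012,0],[0,0,0]],[1,[0.004,0.012,0],[0,0,0]],[1,[0.004,0.012,0],[0,0,0]],[1,[0.004,0.012,0],[0,0,0]],[1,[0,0,0],[0,0,0]],[1,[-0.008,-0.03,0],[0,0,0]],[1,[0,0,-0.04],[0,0,0]],[0,[0,0,-0.04],[0,0,0]],[0,[0,0,-0.03],[0,0,0]]]'

```text
t: 2.45
tool_pos: [480.8, 133.0, 227.4]
tcp_rot: [3.141, -0.0, 1.571]
force: [1.6, -0.1, 1.0]
gripper_width: 28.1
finger_force: 0.0
```

```bash
python3 tog.py 2; python3 - <<'E'
from h import *
z=np.load('pics/scene2.npz');i,P=z['i'],z['P'];h=cv2.cvtColor(i,cv2.COLOR_BGR2HSV)
for nm,lo,hi,cx,cy in(('camtop',104,120,540,370),('port',133,147,580,-130),('stand',38,52,540,370)):
    m=(P[...,2]>lo)&(P[...,2]<hi)&(abs(P[...,0]-cx)<75)&(abs(P[...,1]-cy)<75)
    q=P[m][:,:2].astype(np.float32);print(nm,len(q),q.min(0),q.max(0),q.mean(0),cv2.minAreaRect(q))
E
```

```text
2.45 [480.8 133.  227.4] [ 3.141 -0.     1.571] [ 1.6 -0.1  1. ]
scene 37 [539.59216251 148.12028881 129.26065592]
side 17 [530.06597426 155.47462403 125.88467861]
camtop 99 [500.9512  341.95792] [557.79297 406.60867] [539.7164  370.77896] ((522.7479248046875, 374.13104248046875), (62.515716552734375, 47.67049789428711), 20.469322204589844)
port 213 [ 528.88464 -165.25986] [ 586.7771   -109.956276] [ 558.5333  -136.98598] ((556.7811889648438, -137.48980712890625), (57.46379852294922, 54.619991302490234), 26.868759155273438)
stand 497 [474.22696 328.41058] [568.76263 420.852  ] [534.85614 368.2865 ] ((520.0902709960938, 374.27423095703125), (94.9676284790039, 90.98912811279297), 2.158907175064087)
```

The toggle is off: the ball is now at (535,151). I'll move over the camera at about (521,374), turn to roughly its yaw and take a closer look.

Call:
send_rows --series '[[0,[0.04,0.0067,0],[0,0,0]],[0,[0.04,0.0067,0],[0,0,0]],[0,[0.04,0.0067,0],[0,0,0]],[0,[0.04,0.0067,0],[0,0,0]],[0,[0.04,0.0067,0],[0,0,0]],[0,[0.04,0.0067,0],[0,0,0]],[0,[0,0,0],[0,0,8.5]],[0,[0,0,0],[0,0,8.5]],[0,[0,0,0],[0,0,8.5]],[0,[0,0,0],[0,0,8.5]],[0,[0,0,0],[0,0,8.5]],[0,[0,0,0],[0,0,8.5]],[0,[0,0,0],[0,0,8.5]],[0,[0,0,0],[0,0,8.5]],[0,[0,0,0],[0,0,0]],[0,[0,0,0],[0,0,0]]]'

```text
t: 4.15
tool_pos: [520.8, 372.9, 224.6]
tcp_rot: [3.141, 0.001, 0.389]
force: [-0.6, 0.5, -0.2]
gripper_width: 85.0
finger_force: 0.0
```

```bash
python3 - <<'E'
from h import *
s=sensors.observe();print(s['t'],s['joints'].round(2),s['tool_pos'].round(1),s['tcp_rot'].round(3))
i,d,P=look('wrist','w3')
h=cv2.cvtColor(i,cv2.COLOR_BGR2HSV)
m=(P[...,2]>100)&(P[...,2]<120)&(abs(P[...,0]-521)<60)&(abs(P[...,1]-374)<60)
n,l,st,c=cv2.connectedComponentsWithStats(m.astype(np.uint8))
k=1+st[1:,4].argmax();q=P[l==k];r=cv2.minAreaRect(q[:,:2].astype(np.float32));print(st[k],q[:,2].mean(),r)
red=(((h[...,0]<8)|(h[...,0]>172))&(h[...,1]>130)&(h[...,2]>60)&(l==k))
print(red.sum(),np.median(P[red],0),np.arctan2(*(np.median(P[red],0)[:2]-r[0])[::-1]))
E
```

```text
4.15 [-0.75  0.44  0.07  1.57 -0.03  1.13 -1.85] [520.8 372.9 224.6] [3.141e+00 1.000e-03 3.890e-01]
[275 145  64   8 304] 110.87724499770368 ((550.3324584960938, 389.4632568359375), (1.6036440134048462, 47.347190856933594), 19.710912704467773)
0 [nan nan nan] nan
  return _methods._mean(a, axis=axis, dtype=dtype,
  ret = um.true_divide(
```

View pics/w3.png

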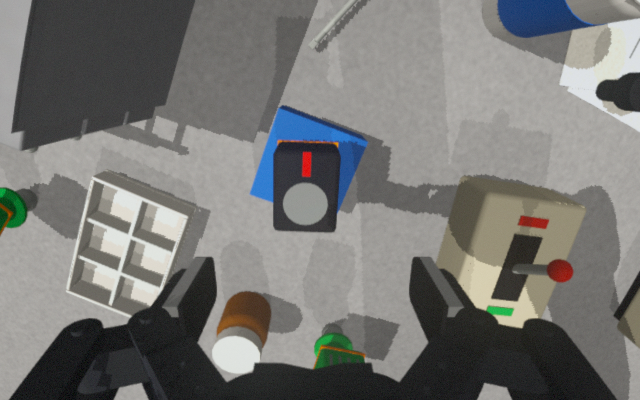

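The wrist view shows the camera's top at u 274–339, v 145–232, with its red mark at (307,163) and nearly straight in the frame. The toggle is on its red side. I'll cast the top face onto z=110.

```bash
cat >> h.py <<'E'
def cast(c,uv,z):
    K=np.array([[c['fx'],0,c['cx']],[0,c['fy'],c['cy']],[0,0,1.]])
    p=cv2.undistortPoints(np.array(uv,float).reshape(-1,1,2),K,np.array([c['k1'],0,0,0,0.])).reshape(-1,2)
    R,t=np.array(c['R']),np.array(c['t']);C=-R.T@t;D=np.c_[p,np.ones(len(p))]@R
    return C+D*((z-C[2])/D[:,2])[:,None]
E
python3 - <<'E'
from h import *
z=np.load('pics/w3.npz');i,P=z['i'],z['P'];h=cv2.cvtColor(i,cv2.COLOR_BGR2HSV)
for v in range(136,240,8): print(v,P[v,320].round(),i[v,320],P[v,306].round(),i[v,306])
c=calibration('wrist')
red=((h[...,0]<8)|(h[...,0]>172))&(h[...,1]>130)&(h[...,2]>60);red[:,:290]=0;red[:,330:]=0;red[:140]=0;red[190:]=0
g=(abs(i.astype(int)-150).max(2)<25);g[:,:275]=0;g[:,335:]=0;g[:175]=0;g[232:]=0
for m in(red,g):
    n,l,st,ce=cv2.connectedComponentsWithStats(m.astype(np.uint8));k=1+st[1:,4].argmax();print(st[k],ce[k],cast(c,ce[k],110))
    print(cast(c,[[274,232],[337,232],[274,148],[339,148]],110).round(1))
E
```

```text
136 [554. 379.  47.] [193 111  40] [549. 391.  45.] [194 114  45]
144 [554. 380.  93.] [42 33 32] [550. 391.  96.] [45 37 37]
152 [553. 380. 122.] [43 40 39] [549. 390. 121.] [ 39  33 179]
160 [548. 378. 123.] [56 50 51] [544. 388. 125.] [ 10  27 220]
168 [543. 376. 124.] [57 50 50] [539. 386. 126.] [ 29  30 220]
176 [537. 374. 123.] [57 48 49] [533. 383. 124.] [ 45  42 182]
184 [531. 371. 123.] [52 50 44] [527. 381. 125.] [143 146 144]
192 [525. 369. 124.] [149 150 149] [522. 379. 125.] [148 153 151]
200 [520. 366. 125.] [150 153 151] [516. 376. 125.] [148 151 150]
208 [514. 364. 125.] [149 153 148] [509. 374. 123.] [148 153 151]
216 [507. 361. 124.] [147 152 149] [504. 371. 125.] [151 154 152]
224 [501. 359. 123.] [56 56 56] [497. 369. 124.] [129 133 128]
232 [495. 356. 124.] [126 130 131] [437. 347.  -0.] [141 144 146]
[302 151  10  26 244] [306.27868852 163.30327869] [[538.96402305 385.67077312 110.        ]]
[[474.8 388.7 110. ]
 [494.6 340.4 110. ]
 [540.7 413.  110. ]
 [559.6 367.  110. ]]
[ 283  183   44   42 1432] [304.82053073 203.41061453] [[507.88991926 374.410193   110.        ]]
[[474.8 388.7 110. ]
 [494.6 340.4 110. ]
 [540.7 413.  110. ]
 [559.6 367.  110. ]]
```

```bash
python3 - <<'E'
from h import *
z=np.load('pics/w3.npz');i,P=z['i'],z['P']
m=(P[...,2]>114)&(P[...,2]<132)&(abs(P[...,0]-521)<60)&(abs(P[...,1]-374)<60)
c=calibration('wrist')
n,l,st,ce=cv2.connectedComponentsWithStats(m.astype(np.uint8));k=1+st[1:,4].argmax()
v,u=np.where(l==k);q=cast(c,np.c_[u,v],123)[:,:2].astype(np.float32)
print(st[k],cv2.minAreaRect(q),cast(c,[[306.3,163.3]],123))
s=sensors.observe();R=Ro.from_euler('xyz',s['tcp_rot']).as_matrix();ctr=np.array([*cv2.minAreaRect(q)[0],0])
print('tool delta',R.T@(ctr-s['tool_pos'])/1000)
# port from scene+side: rim points & red line
E
```

```text
[ 273  148   68   85 5398] ((521.2646484375, 378.9471130371094), (66.46844482421875, 49.24894332885742), 20.06501007080078) [[541.88409555 386.57535943 123.        ]]
tool delta [ 0.00280252 -0.00548539  0.22476143]
```

Call:
send_rows --series '[[0,[0.0028,-0.0055,0],[0,0,2.2]],[0,[0,0,0.03],[0,0,0]],[0,[0,0,0.03],[0,0,0]],[0,[0,0,0.03],[0,0,0]],[0,[0,0,0.03],[0,0,0]],[0,[0,0,0.022],[0,0,0]],[0,[0,0,0],[0,0,0]],[0,[0,0,0],[0,0,0]],[1,[0,0,0],[0,0,0]],[1,[0,0,0],[0,0,0]],[1,[0,0,0],[0,0,0]],[1,[0,0,0],[0,0,0]],[1,[0,0,0],[0,0,0]],[1,[0,0,0],[0,0,0]]]'

```text
t: 5.6
tool_pos: [522.6, 379.7, 84.9]
tcp_rot: [-3.141, -0.003, 0.346]
force: [-0.3, -1.3, 6.4]
gripper_width: 49.5
finger_force: 63.2
```

It is gripped, with an opening of 49.5 mm and a finger force of 63 N. Now I'll lift it and stop short of the port so the wrist camera sees the port past the held camera.

Call:
send_rows --series '[[1,[0,0,-0.015],[0,0,0]],[1,[0,0,-0.025],[0,0,0]],[1,[0,0,-0.03],[0,0,0]],[1,[0,0,-0.03],[0,0,0]],[1,[0,0,-0.03],[0,0,0]],[1,[0,0,-0.03],[0,0,0]],[1,[0,0,-0.02],[0,0,0]],[1,[0,0,0],[0,0,0]]]'

```text
t: 6.4
tool_pos: [522.7, 379.9, 267.3]
tcp_rot: [-3.14, -0.005, 0.346]
force: [-0.8, -0.2, -3.6]
gripper_width: 49.7
finger_force: 63.0
```

Call:
send_rows --series '[[1,[-0.0076,0.0178,0],[0,0,0]],[1,[-0.0152,0.0356,0],[0,0,0]],[1,[-0.0152,0.0356,0],[0,0,0]],[1,[-0.0152,0.0356,0],[0,0,0]],[1,[-0.0152,0.0356,0],[0,0,0]],[1,[-0.0152,0.0356,0],[0,0,0]],[1,[-0.0152,0.0356,0],[0,0,0]],[1,[-0.0152,0.0356,0],[0,0,0]],[1,[-0.0152,0.0356,0],[0,0,0]],[1,[-0.0152,0.0356,0],[0,0,0]],[1,[-0.0152,0.0356,0],[0,0,0]],[1,[-0.0152,0.0356,0],[0,0,0]],[1,[-0.0152,0.0356,0],[0,0,0]],[1,[-0.0152,0.0356,0],[0,0,0]],[1,[-0.0076,0.0178,0],[0,0,0]],[1,[0,0,0],[0,0,0]],[1,[0,0,0],[0,0,0]],[1,[0,0,0],[0,0,0]]]'

```text
t: 8.2
tool_pos: [490.2, -160.4, 262.6]
tcp_rot: [-3.14, 0.001, 0.347]
force: [0.9, 0.2, -3.7]
gripper_width: 49.4
finger_force: 63.2
```

```bash
python3 - <<'E'
from h import *
s=sensors.observe();print(s['t'],s['joints'].round(2),s['tool_pos'].round(1),s['tcp_rot'].round(3),s['force'],s['ft_torque'])
i,d,P=look('wrist','w4');h=cv2.cvtColor(i,cv2.COLOR_BGR2HSV);c=calibration('wrist')
m=(P[...,2]>132)&(P[...,2]<148)&(abs(P[...,0]-557)<50)&(abs(P[...,1]+137)<50)
n,l,st,ce=cv2.connectedComponentsWithStats(m.astype(np.uint8));k=1+st[1:,4].argmax()
v,u=np.where(l==k);q=cast(c,np.c_[u,v],140)[:,:2].astype(np.float32)
cs,_=cv2.findContours((l==k).astype(np.uint8),cv2.RETR_EXTERNAL,cv2.CHAIN_APPROX_NONE)
o=cast(c,cs[0].reshape(-1,2),140)[:,:2].astype(np.float32);print(st[k],'fit',cv2.fitEllipse(o),cv2.minEnclosingCircle(o))
red=((h[...,0]<10)|(h[...,0]>170))&(h[...,1]>100)&(h[...,2]>40)&(l==k)
v,u=np.where(red);r=cast(c,np.c_[u,v],140)[:,:2];print(len(r),r.mean(0),r.min(0),r.max(0))
ctr=np.array(cv2.fitEllipse(o)[0]);print('yaw',np.arctan2(*(r.mean(0)-ctr)[::-1]))
E
```

```text
8.2 [-0.09  0.2   0.37  1.84 -0.08  1.13 -0.92] [ 490.2 -160.4  262.6] [-3.14e+00  1.00e-03  3.47e-01] [ 0.85632004  0.17268452 -3.69479761] [ 0.02854119 -0.04702345  0.0109736 ]
[ 275   57   74   76 2981] fit ((557.5502319335938, -134.84945678710938), (54.14005661010742, 54.937198638916016), 122.5416030883789) ((558.0701904296875, -134.38067626953125), 28.525985717773438)
74 [ 578.6903234  -123.90431165] [ 574.77252485 -127.41351928] [ 582.64281115 -120.43098237]
yaw 0.4777414467909939
```

View pics/w4.png

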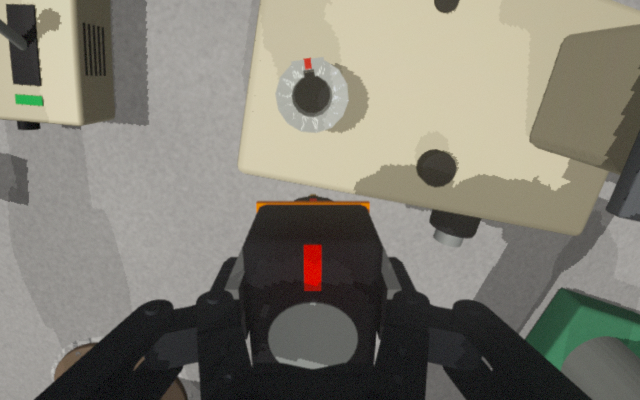

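The wrist view shows the port at (312,95) with its red keyway mark at (308,64), and the held camera's red mark at (313,267). The port's outer diameter fits at 54.5 mm against 54 given. The puck is at (437,167), clear of the path. I'll check the held camera's offset in the gripper and work out the move.

```bash
python3 - <<'E'
from h import *
z=np.load('pics/w4.npz');i=z['i'];h=cv2.cvtColor(i,cv2.COLOR_BGR2HSV);c=calibration('wrist')
s=sensors.observe();R=Ro.from_euler('xyz',s['tcp_rot']).as_matrix();T=s['tool_pos']
red=((h[...,0]<8)|(h[...,0]>172))&(h[...,1]>130)&(h[...,2]>60);red[:235]=0;red[300:]=0
v,u=np.where(red);X=cast(c,[[u.mean(),v.mean()]],T[2]+38.1)[0];print(u.min(),u.max(),v.min(),v.max())
print('mark in tool',R.T@(X-T)); off=(R.T@(X-T))[:2]-[22,0];print('axis off',off)
print('yaw mark',[ (R.T@(x-T))[:2] for x in cast(c,[[u[v<v.min()+6].mean(),v.min()+3],[u[v>v.max()-6].mean(),v.max()-3]],T[2]+38.1)])
yaw=.478;Rz=lambda a:np.array([[np.cos(a),np.sin(a)],[np.sin(a),-np.cos(a)]])
for o in(off,[-1.5,.2]):
    tcp=np.array([557.6,-134.8])-Rz(yaw)@o; print(tcp, R.T@np.array([*(tcp-T[:2]),0]))
E
```

```text
303 321 244 291
mark in tool [ 20.0119856   -0.22048682 -38.10988188]
axis off [-1.9880144  -0.22048682]
yaw mark [array([27.94436961, -0.22457886]), array([11.51858582, -0.07184559])]
[ 559.46661607 -134.08127883] [ 7.39662521e+01 -1.21383407e+00 -3.61218486e-02]
[ 558.83987421 -133.93241026] [ 7.34277206e+01 -1.56731779e+00 -3.55544721e-02]
```

Call:
send_rows --series '[[1,[0.0237,-0.0014,0],[0,0,0]],[1,[0.025,0,0],[0,0,0]],[1,[0.025,0,0],[0,0,0]],[1,[0,0,0],[0,0,-7.5]],[1,[0,0,0.02],[0,0,0]],[1,[0,0,0.02],[0,0,0]],[1,[0,0,0],[0,0,0]],[1,[0,0,0],[0,0,0]],[1,[0,0,0],[0,0,0]]]'

```text
t: 9.15
tool_pos: [559.9, -135.3, 224.4]
tcp_rot: [3.141, -0.001, 0.477]
force: [0.5, 0.3, -2.8]
gripper_width: 49.4
finger_force: 63.0
```

```bash
python3 - <<'E'
from h import *
s=sensors.observe();R=Ro.from_euler('xyz',s['tcp_rot']).as_matrix();T=s['tool_pos'];print(T,s['tcp_rot'],s['force'])
print('rem tool',R.T@np.array([559.2-T[0],-134-T[1],0]),'yaw err deg',np.degrees(.478-s['tcp_rot'][2]))
for n in('scene','side'):look(n,n+'5')
a=cv2.imread('pics/scene5.png')[140:250,140:270];b=cv2.imread('pics/side5.png')[110:220,290:420]
cv2.imwrite('pics/c5.png',np.hstack([cv2.resize(x,(400,338),interpolation=cv2.INTER_CUBIC) for x in(a,b)]))
E
```

```text
[ 559.8971535  -135.33278063  224.41998491] [ 3.14073408e+00 -1.38199965e-03  4.77079421e-01] [ 0.50717342  0.25739383 -2.77644657]
rem tool [-7.31409393e-03 -1.50408511e+00 -1.30147115e-03] yaw err deg 0.052745307534802506
```

View pics/c5.png

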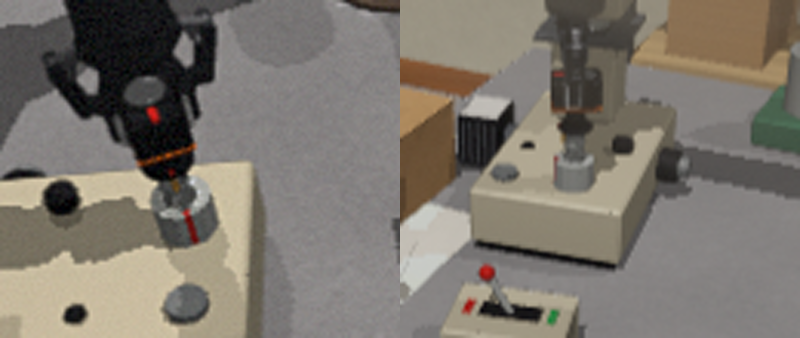

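The crops show the tube just over the bore with its key facing the red line, and the toggle still off. I'll shift the last 1.5 mm and descend gently.

Call:
send_rows --series '[[1,[0,-0.0015,0],[0,0,0]],[1,[0,0,0.004],[0,0,0]],[1,[0,0,0.004],[0,0,0]],[1,[0,0,0.003],[0,0,0]],[1,[0,0,0.003],[0,0,0]],[1,[0,0,0.003],[0,0,0]],[1,[0,0,0.002],[0,0,0]],[1,[0,0,0],[0,0,0]]]'

```text
t: 10.05
tool_pos: [558.5, -134.2, 203.9]
tcp_rot: [-3.141, 0.0, 0.476]
force: [0.8, 0.0, -3.0]
gripper_width: 48.9
finger_force: 63.0
```

Call:
send_rows --series '[[1,[0,0,0.002],[0,0,0]],[1,[0,0,0.002],[0,0,0]],[1,[0,0,0.002],[0,0,0]],[1,[0,0,0.002],[0,0,0]],[1,[0,0,0.002],[0,0,0]],[1,[0,0,0.002],[0,0,0]],[1,[0,0,0],[0,0,0]]]'

```text
t: 10.75
tool_pos: [558.5, -134.2, 192.0]
tcp_rot: [-3.141, 0.0, 0.477]
force: [0.5, -0.1, -2.8]
gripper_width: 49.3
finger_force: 63.0
```

Call:
send_rows --series '[[1,[0,0,0.002],[0,0,0]],[1,[0,0,0.002],[0,0,0]],[1,[0,0,0.002],[0,0,0]],[1,[0,0,0.002],[0,0,0]],[1,[0,0,0.002],[0,0,0]],[1,[0,0,0],[0,0,0]],[1,[0,0,0.001],[0,0,0]],[1,[0,0,0],[0,0,0]]]'

```text
t: 11.55
tool_pos: [558.6, -134.3, 181.2]
tcp_rot: [3.142, -0.0, 0.476]
force: [1.1, 1.0, -3.9]
gripper_width: 49.3
finger_force: 63.1
```

Call:
send_rows --series '[[1,[0,0,0.001],[0,0,0]],[1,[0,0,0],[0,0,0]],[1,[0,0,0],[0,0,0]]]'

```text
t: 11.85
tool_pos: [558.6, -134.3, 180.3]
tcp_rot: [3.142, -0.0, 0.477]
force: [1.1, 1.4, -2.4]
gripper_width: 49.5
finger_force: 63.1
```

Call:
send_rows --series '[[1,[0,0,0.001],[0,0,0]],[1,[0,0,0],[0,0,0]],[1,[0,0,0],[0,0,0]]]'

```text
t: 12.15
tool_pos: [558.7, -134.3, 179.9]
tcp_rot: [3.141, -0.001, 0.476]
force: [-1.1, 1.7, 4.6]
gripper_width: 48.8
finger_force: 63.8
```

Contact came at TCP z of about 180, the height predicted for the flange being home. The baseline is about −3 N, so the press is now about 7.5 N. I'll add a little more.

Call:
send_rows --series '[[1,[0,0,0.0008],[0,0,0]],[1,[0,0,0],[0,0,0]],[1,[0,0,0],[0,0,0]],[1,[0,0,0],[0,0,0]],[1,[0,0,0],[0,0,0]]]'

```text
t: 12.65
tool_pos: [558.7, -134.3, 179.9]
tcp_rot: [3.141, -0.001, 0.476]
force: [-4.3, 1.9, 11.2]
gripper_width: 49.3
finger_force: 65.0
```

```bash
python3 tog.py 6; python3 - <<'E'
from h import *
z=np.load('pics/side6.npz')
a=cv2.imread('pics/scene6.png')[140:250,140:270];b=cv2.imread('pics/side6.png')[110:220,290:420]
cv2.imwrite('pics/c6.png',np.hstack([cv2.resize(x,(400,338),interpolation=cv2.INTER_CUBIC) for x in(a,b)]))
E
```

```text
12.65 [ 558.7 -134.3  179.9] [ 3.141e+00 -1.000e-03  4.760e-01] [-4.3  1.9 11.2]
scene 35 [541.25188793 148.21622031 129.72327212]
side 15 [532.54605911 155.1959028  124.06288034]
```

View pics/c6.png

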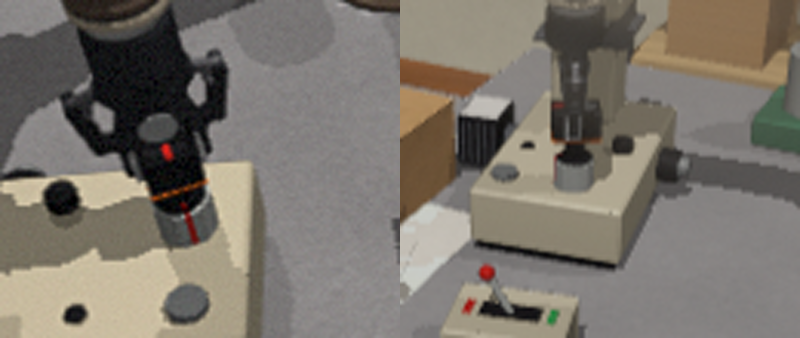

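The flange sits on the port rim with its red mark in line with the port's red line. The toggle is off, and the press is about 14 N net and steady. I'm handing in the job.

```bash
python3 -c "
from station import workorder;print(workorder.close_job())"
```

```text
the job is handed in; nothing more can be done
None
```

The lamp is off, and the camera is keyed and fully home in the port, still gripped and pressed down with about 14 N. The job was handed in at about 12.8 s on the robot's clock; the call returned no verdict.

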